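Pack the tin under the caddy's swing-up tray

ROBOT

A 7-joint arm with a two-finger parallel gripper is mounted at the origin on a cart in front of the work surface, level with it; the furniture and walls round the work are solid. World frame = base frame: x ahead of the robot, y to its left, z up, the work surface at z = 0. Lengths are in mm, angles in rad, forces in N, time in s.
With the tool pointing down it reaches from about 400 to 850 mm from the base axis. Payload 4.4 kg.
Tool frame: the origin (TCP) lies midway between the tips of the shut fingers; the grasp point (between the pads) lies 19 mm behind it; z points along the fingers, x is the direction in which the jaws open and shut, and the axes are right-handed (so a half turn about z gives the same grasp; the last joint's range is limited). The gripper opens to 94 mm and grips with 3 to 60 N. Pads are 16 mm wide; open, the fingers measure 119 mm over their backs; the gripper's body (75 mm by 177 mm) begins 78 mm behind the grasp point.
Start: joints at [1.13, 0.628, 0.038, 1.517, -0.027, 0.996, -0.02], TCP at [237.985, -604.881, 205.478] pointing down, gripper open.
Joint ranges: [-3.06, 3.06], [-0.37, 2.12], [-1.25, 1.32], [0.18, 2.47], [-1.1, 4.24], [0.23, 1.98], [-2.94, 2.94]. Speed limits (rad/s): [2.57, 2.57, 3.14, 3.14, 3.14, 3.14, 3.14].

INTERFACE

Orientations are given as a unit quaternion [w, x, y, z].
In Python, from bench import arm gives the robot as it stands. The module is installed in compiled form; this text tells all that it offers.
- The arm moves only by the shell command python3 -m creep 'ROWS' [OPENING] [FORCE]. ROWS is JSON, one flat list of numbers, 6 for each row, row after row: the shift along the tool's x, y, z normalised to -1 to 1, where 1 is 250 mm, then the turn, a rotation vector about the tool's x, y, z normalised to -1 to 1, where 1 is 90 degrees. A call has exactly 5 rows; each row shifts and turns the commanded pose from where the row before left it, along the tool's axes as they then stand; what a row does not reach is not made up. A row lasts 1/12 s, in which the tool goes at most 41.7 mm and 7.16 degrees, less where a joint would pass 70% of its speed; a pose out of reach is approached as far as the arm can. A call with a number of a shift or a turn outside -1 to 1 is refused whole. A call with a gripper value outside its range is refused whole. OPENING is the finger opening in mm, from 0 to 94, set as the call begins (- or left out, the last holds). The fingers move at their own pace and stop on an object; FORCE is the grip in N (left out, the last holds). Time passes only in rows, so rows that do not move let the fingers close, or fill a call up. It gives the time, the measured TCP pose, the force and the opening at its end, in the units of the state.
- arm.read_state(): the state, without advancing time (a new reading comes with each control period).
- arm.snapshot(name): name is "side" or "top"; returns (picture, depth): 400x640x3 uint8, red, green, blue; 400x640 float32, mm along the optical axis (not along the pixel's ray), 0 where there is no reading.
- arm.camera_model(name): a dict with "intrinsics" (3x3 intrinsics, pixels), "pose" (4x4, takes a point from camera to world coordinates). Camera axes: x right, y up, looking along -z (the intrinsics and any distortion apply to the point x, -y, -z); pixel columns grow to the right and rows downward; lengths in mm; the calibration is good to about 2 mm. A picture is of the moment at which its call begins. camera_model takes no time and is no camera call.
- arm.sign_off(): hands the job in, once; it reports no verdict.
The state is a dict: "time": time; "joint_positions": joint angles; "qvel": joint speeds; "effort": joint torques, N m; "position": TCP position; "eef_rot": TCP orientation; "wrist_force": force on the tool from outside, world axes, zero at the start; "torque": the same for the moment, N m; "finger_gap": opening from 0.0 (shut) to 1.0 (fully open).
Only numpy, scipy, OpenCV 4.12 (cv2) and the standard library are available. Lean on these libraries where they do the work, as an engineer would, in place of code of your own. Each camera call takes 0.05 s, during which the arm holds its last target. There are 200 camera calls.

TASK

Put the flat tin away in the bottom of the green cantilever caddy: swing its white top tray up and over to the side until it rests open by itself, lay the tin flat in the empty bay underneath and let go, then swing the tray back down until it is fully home. The fork and the teaspoon must stay in the tray, and the mug and the kitchen timer stay where they are.

Things in the scene. Friction and masses are not known exactly. Their poses are not given: they have to be found in the camera images.
- caddy: Low green open box, 150 mm (x) by 260 mm (y) by 45 mm high, fixed to the worktop; origin: centre of its underside. x points, level, the way the tray swings open; y is parallel to the tray's hinges; z up. A 30 mm high divider splits it into an empty bay on the -y side and a smaller bay (103 mm along y) that holds a match box and a candle. At the start the white tray covers both.
- bay (a point): Centre of the inner floor of the caddy's empty bay, 4 mm above the worktop, at -53.5 mm along the caddy's y. The bay is 142 mm along x and 145 mm along y. With the tray down, the tray's underside is 43 mm above this floor. Axes as the caddy.
- tray_handle (a point): Middle of the tray's black handle bar: round, 10 mm thick, 100 mm long along the caddy's y, an arch over the tray's middle, straight above the caddy's middle when down. It is then 115 mm above the worktop, 30 mm above the tray's rim, with room for fingers on both sides. Same axes as the caddy (the tray stays level).
- tray_floor (a point): Centre of the inner floor of the white tray, 65 mm under the handle bar. The tray is 150 x 260 x 38 mm with thin walls and a 33 mm high wall along its middle under the handle. Two pairs of parallel steel arms outside its ends carry it and keep it level. Tray and cutlery weigh about 0.37 kg. Axes as the caddy.
- tray_swing (a joint): Angle q of the arms, rad: 0 = tray down, fully home; 2.0 = open, on its stops beside the caddy (+x). At q the tray has moved 0.110*(cos 0.611 - cos(0.611+q)) m along x and 0.110*(sin(0.611+q) - sin 0.611) m up: 185 mm along x when open, 47 mm up at the top (q = 0.96). Past the top it sinks by itself, either way, damped (1 to 3 s), and stays. A level push of 5 to 8 N on the handle moves it.
- tin_mid (a point): Centre, half-way up, of the flat oblong metal tin with a white and turquoise lid, lying on the worktop to the right of the caddy: 63 mm along its x, 105 mm along its y, 26 mm high; about 0.15 kg.
- fork: Steel fork lying loose in the tray's pocket on the +x side of the handle, 204 mm long along its x, 28 mm wide, 16 mm high. Origin: centre of its underside.
- teaspoon: Steel teaspoon lying loose in the tray's pocket on the -x side of the handle, 138 mm long along its x, 29 mm wide, 12 mm high. Origin: centre of its underside.
- tin: The same tin; origin at the centre of its underside.
- mug: White cup with a handle, 64 x 91 x 51 mm high, standing near the tin. Origin: centre of its underside.
- timer: Red and cream round kitchen timer, 62 mm across, 50 mm high, standing near the tin. Origin: centre of its underside.

How it is judged (in metres and radians):
On the way, in this order (a step that is already met when the one before it is completed fails the run):
1. the tray rests fully open (past 1.9 rad) (value of joint tray_swing above 1.9 rad), for 0.2 s.
2. the tin lies flat on the floor of the empty bay, let go, with the tray still open (value of joint tray_swing above 1.85 rad and contact force between tin and the fingers below 0.1 N and x of tin_mid in the frame of bay between -0.05 and 0.05 m and y of tin_mid in the frame of bay between -0.05 and 0.05 m and z of tin_mid in the frame of bay between 0.006 and 0.02 m and angle between tin_mid's own z axis and vertical below 0.12 rad), for 0.2 s.
At the end, for the whole second after the job is handed in: The tray is fully home (arm angle under 0.04 rad); the tin lies flat (within 0.12 rad) on the floor of the bay beneath it, its centre within 50 mm of the bay's middle along each axis; the fork and the teaspoon lie in the tray (centres inside its walls, at most 30 mm above its floor); all at rest (value of joint tray_swing between -0.03 and 0.04 rad and x of tin_mid in the frame of bay between -0.05 and 0.05 m and y of tin_mid in the frame of bay between -0.05 and 0.05 m and z of tin_mid in the frame of bay between 0.006 and 0.02 m and angle between tin_mid's own z axis and vertical below 0.12 rad and x of fork in the frame of tray_floor between -0.075 and 0.075 m and y of fork in the frame of tray_floor between -0.13 and 0.13 m and z of fork in the frame of tray_floor between -0.01 and 0.03 m and x of teaspoon in the frame of tray_floor between -0.075 and 0.075 m and y of teaspoon in the frame of tray_floor between -0.13 and 0.13 m and z of teaspoon in the frame of tray_floor between -0.01 and 0.03 m and linear speed of each of tin, fork, teaspoon below 0.02 m/s); the robot touches nothing.
It fails at once if the mug is moved more than 30 mm (distance of mug from where it was at the start of the episode above 0.03 m).
It fails at once if the kitchen timer is moved more than 30 mm (distance of timer from where it was at the start of the episode above 0.03 m).
It also fails if it takes over 72 s, if anything falls off the work surface, if the arm or the gripper's body presses on something with over 40 N, if the wrist force passes 120 N, or if a joint passes its speed limit or range.

## Working session

There is one attempt and no reset: what is moved stays moved. The work goes in short steps, Python scripts to look and compute and a shell command to move; the robot and the scene stay as the last step left them, time stands still between calls to the robot, and variables do not carry over. Pictures are saved under pics/ and viewed, about 8 in all and at most 12, crops included, and the job is handed in when it is done.

```bash
mkdir -p pics
cat > h.py <<'E'
import numpy as np, cv2
from bench import arm
def snap(n,f):
    p,d=arm.snapshot(n); cv2.imwrite('pics/'+f+'.png',p[:,:,::-1]); np.savez('pics/'+f+'.npz',p=p,d=d); return p,d
def pts(n,d):
    c=arm.camera_model(n); K=np.array(c['intrinsics']); T=np.array(c['pose'])
    v,u=np.mgrid[:d.shape[0],:d.shape[1]]
    P=np.stack([(u-K[0,2])/K[0,0]*d,-(v-K[1,2])/K[1,1]*d,-d],-1)
    return P@T[:3,:3].T+T[:3,3]
E
python3 - <<'E'
from h import *
for n in('top','side'):
    p,d=snap(n,n+'0'); c=arm.camera_model(n); print(n,c)
print(arm.read_state())
a=cv2.imread('pics/top0.png');b=cv2.imread('pics/side0.png')
cv2.imwrite('pics/both.png',a)
E
```

```text
top {'intrinsics': array([[383.08531045,   0.        , 320.00029019],
       [  0.        , 383.08531045, 196.89398943],
       [  0.        ,   0.        ,   1.        ]]), 'pose': array([[-1.64058640e-02,  9.82093292e-01, -1.87679549e-01,
         4.00010525e+02],
       [-9.99842727e-01, -1.48494030e-02,  9.69623335e-03,
        -1.59978192e+02],
       [ 6.73567647e-03,  1.87809107e-01,  9.82182453e-01,
         9.22556295e+02],
       [ 0.00000000e+00,  0.00000000e+00,  0.00000000e+00,
         1.00000000e+00]])}
side {'intrinsics': array([[506.63597801,   0.        , 323.30828927],
       [  0.        , 506.63597801, 201.14924746],
       [  0.        ,   0.        ,   1.        ]]), 'pose': array([[-9.95327338e-01, -8.06298795e-02,  5.31254471e-02,
         6.12273646e+02],
       [ 9.65495266e-02, -8.38446645e-01,  5.36363135e-01,
         4.24299599e+02],
       [ 1.29595801e-03,  5.38986128e-01,  8.42313644e-01,
         1.06268024e+03],
       [ 0.00000000e+00,  0.00000000e+00,  0.00000000e+00,
         1.00000000e+00]])}
{'time': 0.1, 'joint_positions': array([ 1.13019953,  0.62921343,  0.03844454,  1.51820789, -0.02698044,
        0.99630794, -0.01996038]), 'qvel': array([ 5.07171340e-04, -2.08611843e-03, -4.92485374e-04, -3.29884779e-03,
       -2.33876418e-04,  3.34176920e-05,  1.41150908e-04]), 'effort': array([ 3.02370194e-03, -5.50788653e+01,  1.14742443e+00, -1.87114352e+01,
       -5.22144826e-02,  1.92006875e-02,  2.28878156e-05]), 'position': array([ 237.77082962, -604.34102729,  204.6913624 ]), 'eef_rot': array([-4.43614563e-04,  8.26477692e-01, -5.62968888e-01, -6.76938876e-04]), 'wrist_force': array([-0.37176238, -0.08851316, -0.59961875]), 'torque': array([0.01105873, 0.03033756, 0.05820169]), 'finger_gap': 0.9970817284435698}
```

View pics/top0.png

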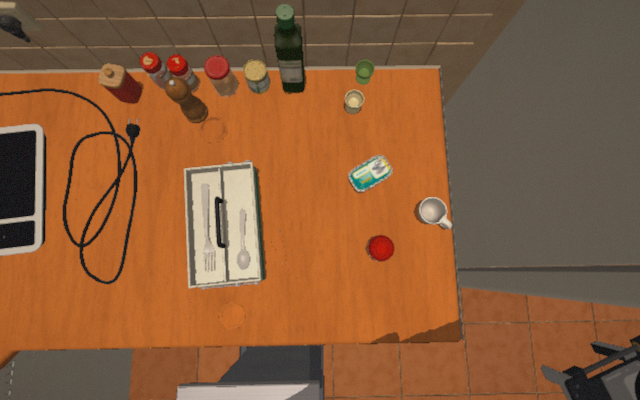

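View pics/side0.png

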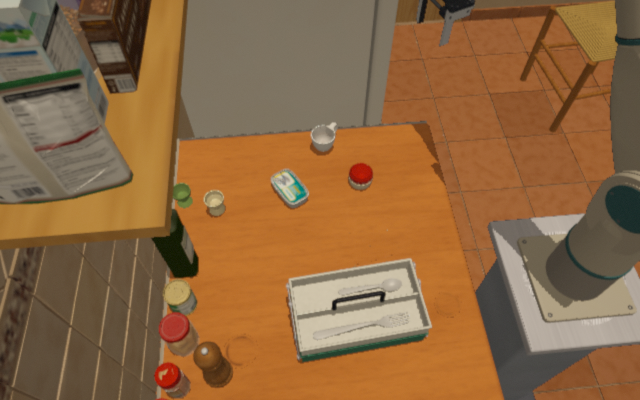

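The top view has world +x up and +y left. It shows the tray at about (222,225) with the fork on its left, so the caddy's x points along world +y and the empty bay is on the far side. The handle is at (220,222), the tin at (370,173), the mug at (432,210) and the timer at (381,248). The side view agrees.

Run:
```python
from h import *
for n in('top','side'):
    z=np.load(f'pics/{n}0.npz'); p,d=z['p'],z['d']; P=pts(n,d); hsv=cv2.cvtColor(p,cv2.COLOR_RGB2HSV)
    ok=(d>0)
    def rep(nm,m,rect=True):
        Q=P[m&ok]; 
        if len(Q)<5: print(n,nm,'none'); return
        r=cv2.minAreaRect(Q[:,:2].astype(np.float32))
        print(n,nm,len(Q),'med',np.median(Q,0).round(),'rect',np.round(r[0]),np.round(r[1]),round(r[2],1),'z',np.percentile(Q[:,2],[5,95]).round())
    X,Y,Z=P[...,0],P[...,1],P[...,2]
    reg=(X>250)&(X<720)&(Y>-480)&(Y<260)
    v,s=hsv[...,2],hsv[...,1]
    caddy=reg&(X<650)&(Y<260)&(Y>-120)
    rep('handle',caddy&(Z>100)&(Z<130)&(v<70))
    rep('rim',caddy&(Z>78)&(Z<95)&(s<60))
    rep('tray',caddy&(Z>40)&(s<70)&(Z<95))
    far=reg&(Y<-150)&(Y>-480)&(Z>8)&(Z<80)
    lab=cv2.connectedComponentsWithStats(far.astype(np.uint8))
    for i in range(1,lab[0]):
        if lab[2][i,4]>60: rep(f'blob{lab[3][i].round()}',lab[1]==i)
    t=far&(Z>20)&(Z<30)&(X>480)&(X<640)&(Y<-200)&(Y>-330); rep('tintop',t)
    print(n,'table z',np.median(Z[reg&(abs(Z)<15)]))
```

```text
top handle 189 med [503.  49. 119.] rect [505.  48.] [106.  10.] 5.1 z [111. 121.]
top rim 1167 med [493.  49.  85.] rect [506.  49.] [274. 155.] 4.9 z [79. 89.]
top tray 8387 med [502.  50.  51.] rect [506.  49.] [274. 155.] 4.8 z [47. 86.]
top blob[370. 173.] 1031 med [ 630. -292.   22.] rect [ 630. -292.] [ 63. 105.] 29.8 z [20. 25.]
top blob[435. 212.] 605 med [ 532. -445.   31.] rect [ 531. -439.] [83. 63.] 75.7 z [ 9. 50.]
top blob[381. 247.] 568 med [ 449. -305.   45.] rect [ 449. -307.] [59. 58.] 85.4 z [32. 50.]
top tintop 596 med [ 619. -280.   23.] rect [ 612. -285.] [90. 56.] 89.6 z [21. 25.]
top table z -0.5283291278517481
side handle 179 med [505.  53. 118.] rect [505.  53.] [104.   9.] 4.9 z [108. 121.]
side rim 1396 med [504.  47.  85.] rect [504.  52.] [276. 156.] 4.9 z [79. 89.]
side tray 9799 med [505.  55.  51.] rect [504.  52.] [277. 156.] 4.9 z [47. 86.]
side blob[324. 136.] 514 med [ 526. -443.   34.] rect [ 527. -434.] [85. 62.] 75.8 z [12. 50.]
side blob[361. 175.] 502 med [ 448. -292.   42.] rect [ 447. -302.] [58. 59.] 86.6 z [16. 50.]
side blob[290. 187.] 895 med [ 626. -286.   22.] rect [ 627. -290.] [ 64. 107.] 29.5 z [17. 26.]
side tintop 480 med [ 616. -279.   22.] rect [ 611. -283.] [58. 95.] 0.8 z [20. 26.]
side table z -0.7205811994231226
```

```bash
cat >> h.py <<'E'
from scipy.spatial.transform import Rotation as Ro
def rel(x,y,z,yaw=None):
    s=arm.read_state(); R=Ro.from_quat(np.roll(s['eef_rot'],-1)); X=R.as_matrix()[:,0]
    cy=np.degrees(np.arctan2(X[1],X[0])); 
    T=R if yaw is None else Ro.from_euler('z',yaw,degrees=True)*Ro.from_quat([1,0,0,0])
    d=np.array([x,y,z])-s['position']
    print('t',round(s['time'],2),'pos',s['position'].round(1),'yaw',cy.round(1),'tilt',np.degrees(np.arccos(-R.as_matrix()[2,2])).round(2),'F',s['wrist_force'].round(1),'gap',round(94*s['finger_gap'],1))
    print(' turn units',((R.inv()*T).as_rotvec()/(np.pi/2)).round(4),'shift units in target axes',(T.inv().apply(d)/250).round(4))
E
python3 -m creep '[0,0,0,0,0,0.0613, 0,0,0,0,0,0.0613, 0,0,0,0,0,0.0613, 0,0,0,0,0,0, 0,0,0,0,0,0]' 34 10
python3 -c "
from h import *
rel(505,50,190,-85.1)"
```

```text
time: 0.52
position: [238.0, -604.6, 205.1]
eef_rot: [-0.0, 0.738, -0.675, -0.0]
wrist_force: [0.4, 0.4, 0.1]
finger_gap: 0.683
t 0.52 pos [ 238.  -604.6  205.1] yaw -84.9 tilt 0.05 F [0.4 0.4 0.1] gap 64.2
 turn units [0.0003 0.0005 0.0021] shift units in target axes [-2.5174 -1.2877  0.0603]
```

```bash
R='x'; for i in 1 2 3 4; do python3 -m creep '[-0.1,-0.051,0,0,0,0, -0.1,-0.051,0,0,0,0, -0.1,-0.051,0,0,0,0, -0.1,-0.051,0,0,0,0, -0.1,-0.051,0,0,0,0]' | tail -4 | head -1; done
python3 -c "
from h import *
rel(505,50,190,-85.1)"
```

```text
position: [291.0, -473.5, 205.4]
position: [343.9, -343.5, 205.5]
position: [396.7, -213.6, 205.6]
position: [449.5, -83.5, 205.6]
t 2.18 pos [449.5 -83.5 205.6] yaw -84.9 tilt 0.02 F [0.3 0.3 0.5] gap 33.7
 turn units [-0.0002 -0.0001  0.0021] shift units in target axes [-0.5131 -0.2669  0.0624]
```

```bash
python3 -m creep '[-0.1026,-0.0534,0.01,0,0,0.002, -0.1026,-0.0534,0.01,0,0,0, -0.1026,-0.0534,0.01,0,0,0, -0.1026,-0.0534,0.01,0,0,0, -0.1026,-0.0534,0.01,0,0,0]'
python3 - <<'E'
from h import *
p,d=snap('top','top1'); p2,d2=snap('side','side1')
o=np.hstack([cv2.resize(p[90:330,120:330],None,fx=1.9,fy=1.9),cv2.resize(p2[180:390,250:450],(400,456))])
cv2.imwrite('pics/v3.png',o[:,:,::-1]); print(o.shape)
rel(505,50,97,-85.1)
E
```

```text
time: 2.6
position: [505.3, 49.9, 192.9]
eef_rot: [-0.0, 0.737, -0.676, 0.0]
wrist_force: [0.3, -0.2, -0.3]
finger_gap: 0.363
(456, 799, 3)
t 2.7 pos [506.4  54.2 192.6] yaw -84.7 tilt 0.18 F [-0.5  0.7  0. ] gap 33.8
 turn units [-0.0009  0.0018  0.0048] shift units in target axes [0.0161 0.0069 0.3824]
```

View pics/v3.png

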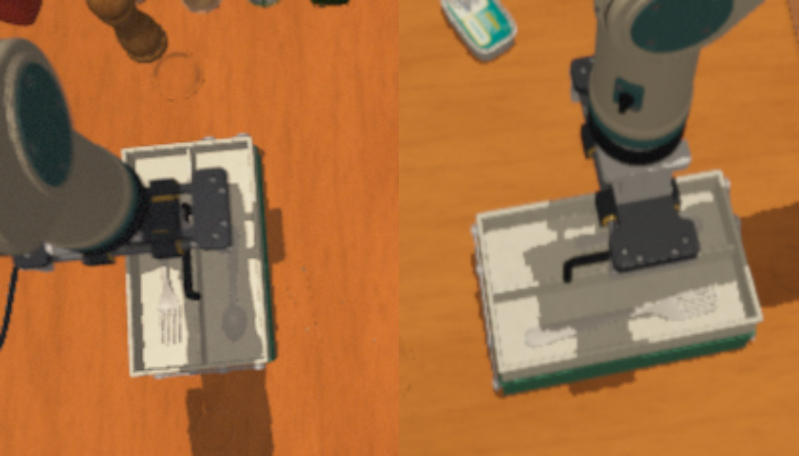

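The gripper is over the middle of the handle in both views, with its fingers across the bar. I'm going down to straddle it.

```bash
python3 -m creep '[0,0,0.06,0,0,0, 0,0,0.06,0,0,0, 0,0,0.06,0,0,0, 0,0,0.06,0,0,0, 0,0,0.06,0,0,0]' >/dev/null
python3 -c "
from h import *
rel(505,50,96,-85.1)"
```

```text
t 3.12 pos [504.8  47.8 117.5] yaw -85.2 tilt 0.01 F [-0.1 -0.1  0.2] gap 34.3
 turn units [-0.0001 -0.0001 -0.0006] shift units in target axes [-0.0087 -0.0016  0.0858]
```

```bash
python3 -m creep '[0,0,0.028,0,0,0, 0,0,0.028,0,0,0, 0,0,0.028,0,0,0, 0,0,0,0,0,0, 0,0,0,0,0,0]' 22 5
python3 -c "
import numpy as np
q=np.linspace(0,2,31);a=.611+q
x=110*(np.cos(.611)-np.cos(a));z=110*(np.sin(a)-np.sin(.611))
print((np.c_[-np.diff(x),-np.diff(z)]/250).round(4).tolist())
from h import *
rel(505,50,96,-85.1)"
```

```text
time: 3.53
position: [505.0, 48.4, 97.1]
eef_rot: [-0.0, 0.736, -0.677, 0.0]
wrist_force: [0.2, 0.5, -0.0]
finger_gap: 0.236
[[-0.0176, -0.0234], [-0.0191, -0.0222], [-0.0206, -0.0209], [-0.0219, -0.0195], [-0.0232, -0.018], [-0.0243, -0.0164], [-0.0254, -0.0147], [-0.0263, -0.013], [-0.0271, -0.0112], [-0.0278, -0.0094], [-0.0283, -0.0075], [-0.0288, -0.0056], [-0.0291, -0.0037], [-0.0293, -0.0018], [-0.0293, 0.0002], [-0.0292, 0.0022], [-0.029, 0.0041], [-0.0287, 0.006], [-0.0282, 0.0079], [-0.0276, 0.0098], [-0.0269, 0.0116], [-0.0261, 0.0134], [-0.0252, 0.0151], [-0.0241, 0.0167], [-0.0229, 0.0183], [-0.0217, 0.0198], [-0.0203, 0.0212], [-0.0188, 0.0225], [-0.0173, 0.0237], [-0.0157, 0.0248]]
t 3.53 pos [505.   48.4  97.1] yaw -85.2 tilt 0.0 F [ 0.2  0.5 -0. ] gap 22.2
 turn units [-0.      0.     -0.0016] shift units in target axes [-0.0063 -0.0004  0.0042]
```

```bash
python3 -m creep '[-0.018,0,-0.023,0,0,0, -0.019,0,-0.022,0,0,0, -0.021,0,-0.021,0,0,0, -0.022,0,-0.02,0,0,0, -0.023,0,-0.018,0,0,0]'
python3 -m creep '[-0.024,0,-0.016,0,0,0, -0.025,0,-0.015,0,0,0, -0.026,0,-0.013,0,0,0, -0.027,0,-0.011,0,0,0, -0.028,0,-0.009,0,0,0]'
```

```text
time: 3.95
position: [503.2, 71.2, 124.4]
eef_rot: [0.001, 0.735, -0.678, 0.002]
wrist_force: [0.1, -10.2, 4.5]
finger_gap: 0.236
time: 4.37
position: [501.8, 103.6, 141.2]
eef_rot: [-0.0, 0.735, -0.678, 0.003]
wrist_force: [0.5, -6.8, 4.9]
finger_gap: 0.253
```

```bash
python3 -m creep '[-0.028,0,-0.0075,0,0,0, -0.029,0,-0.0055,0,0,0, -0.029,0,-0.0035,0,0,0, -0.029,0,-0.002,0,0,0, -0.029,0,0,0,0,0]'
python3 -m creep '[-0.029,0,0.002,0,0,0, -0.029,0,0.004,0,0,0, -0.029,0,0.006,0,0,0, -0.028,0,0.008,0,0,0, -0.028,0,0.01,0,0,0]'
python3 -m creep '[-0.027,0,0.0115,0,0,0, -0.026,0,0.0135,0,0,0, -0.025,0,0.015,0,0,0, -0.024,0,0.0165,0,0,0, -0.023,0,0.018,0,0,0]'
```

```text
time: 4.78
position: [497.3, 143.6, 144.1]
eef_rot: [-0.001, 0.736, -0.677, 0.0]
wrist_force: [1.8, -1.6, 2.2]
finger_gap: 0.23
time: 5.2
position: [493.8, 179.2, 135.7]
eef_rot: [0.0, 0.736, -0.677, -0.0]
wrist_force: [0.6, -0.3, 0.2]
finger_gap: 0.234
time: 5.62
position: [491.5, 210.0, 117.0]
eef_rot: [-0.0, 0.736, -0.677, -0.0]
wrist_force: [-0.5, -0.1, -0.0]
finger_gap: 0.235
```

```bash
python3 -m creep '[-0.022,0,0.02,0,0,0, -0.02,0,0.021,0,0,0, -0.019,0,0.022,0,0,0, -0.017,0,0.023,0,0,0, -0.01,0,0.015,0,0,0]'
python3 -m creep '[0,0,0,0,0,0, 0,0,0,0,0,0, 0,0,0,0,0,0, 0,0,0,0,0,0, 0,0,0,0,0,0]'
python3 - <<'E'
from h import *
rel(489,233,108,-85.1)
p,d=snap('top','top2'); P=pts('top',d); hsv=cv2.cvtColor(p,cv2.COLOR_RGB2HSV)
o=p[90:350,60:340];cv2.imwrite('pics/v4.png',cv2.resize(o,None,fx=2,fy=2)[:,:,::-1])
E
```

```text
time: 6.03
position: [489.5, 231.7, 91.4]
eef_rot: [0.0, 0.736, -0.677, -0.0]
wrist_force: [-0.4, -0.1, 0.2]
finger_gap: 0.233
time: 6.45
position: [490.1, 230.9, 92.6]
eef_rot: [-0.0, 0.736, -0.677, 0.0]
wrist_force: [0.5, -0.5, -0.3]
finger_gap: 0.236
t 6.45 pos [490.1 230.9  92.6] yaw -85.3 tilt 0.03 F [ 0.5 -0.5 -0.3] gap 22.2
 turn units [-0.0004  0.0001 -0.0021] shift units in target axes [-0.0087  0.0037 -0.0618]
```

View pics/v4.png

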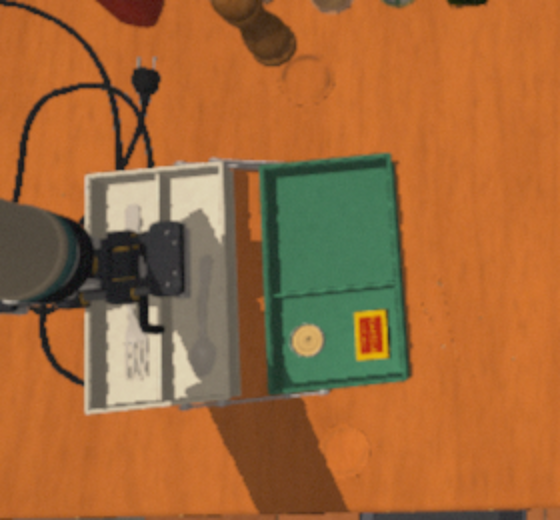

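The tray is open on its stops and the fork and teaspoon are in it. The green box is uncovered, with the empty bay on the far side around crop (330,230). I'm lifting off and going to the tin.

```bash
python3 -m creep '[0.004,0,-0.05,0,0,0, 0,0,-0.1,0,0,0, 0,0,-0.1,0,0,0, 0,0,-0.1,0,0,0, 0,0,-0.1,0,0,0]' | sed -n 2p
python3 -m creep '[0,0,-0.02,0,0,0, 0,0,0,0,0,0, 0,0,0,0,0,0, 0,0,0,0,0,0, 0,0,0,0,0,0]' 94 20| sed -n 2p
python3 - <<'E'
from h import *
rel(628,-291,150,-85.3)
p,d=snap('top','t3'); P=pts('top',d);hsv=cv2.cvtColor(p,cv2.COLOR_RGB2HSV)
X,Y,Z=np.moveaxis(P,-1,0)
for nm,m in(('tray',(hsv[...,1]<60)&(Y>130)&(Y<360)&(X>300)&(X<660)&(Z>65)&(Z<95)),('handle',(hsv[...,2]<70)&(Z>85)&(Z<125)&(Y>200)&(Y<280)&(X<700)&(X>300)),('caddy',(hsv[...,0]>60)&(hsv[...,0]<90)&(hsv[...,1]>90)&(Z>38)&(Z<52)&(Y>-80)&(Y<160)&(X>330)&(X<680))):
    Q=P[m]; print(nm,len(Q),cv2.minAreaRect(Q[:,:2].astype(np.float32)),np.median(Q[:,2]))
E
```

```text
position: [489.8, 229.9, 206.1]
position: [489.0, 229.7, 208.3]
t 7.33 pos [489.  229.7 208.3] yaw -85.3 tilt 0.16 F [-0.3 -0.3 -0.5] gap 52.0
 turn units [ 0.0017 -0.0007  0.0005] shift units in target axes [ 2.1213 -0.3835  0.2331]
tray 1545 ((489.76043701171875, 232.58689880371094), (274.2992248535156, 155.6615447998047), 4.916421890258789) 75.94510177865891
handle 251 ((489.3443603515625, 232.54263305664062), (106.70330810546875, 10.776495933532715), 4.951404571533203) 110.80400764796741
caddy 1008 ((506.180419921875, 48.57279586791992), (262.68841552734375, 155.33314514160156), 4.936285018920898) 46.33882202885707
```

```bash
for i in 1 2 3; do python3 -m creep '[0.106,-0.0192,0,0,0,0, 0.106,-0.0192,0,0,0,0, 0.106,-0.0192,0,0,0,0, 0.106,-0.0192,0,0,0,0, 0.106,-0.0192,0,0,0,0]' 94 20| sed -n 2p; done
python3 -m creep '[0.106,-0.0192,0.04,0,0,0.06, 0.106,-0.0192,0.04,0,0,0, 0.106,-0.0192,0.04,0,0,0, 0.106,-0.0192,0.04,0,0,0, 0.1,-0.0192,0.04,0,0,0]' 94 20| sed -n 2p
for i in 1 2; do python3 -m creep '[0,0,0,0,0,0.066, 0,0,0,0,0,0.066, 0,0,0,0,0,0.066, 0,0,0,0,0,0.066, 0,0,0,0,0,0.066]' | sed -n 2p; done
python3 - <<'E'
from h import *
rel(628,-291,60,-150.2)
E
```

```text
position: [524.5, 98.7, 208.8]
position: [559.4, -31.3, 208.8]
position: [594.2, -161.3, 208.6]
position: [619.0, -292.2, 157.9]
position: [618.9, -290.6, 158.3]
position: [619.0, -290.5, 158.4]
t 9.88 pos [ 619.  -290.5  158.4] yaw -150.4 tilt 0.11 F [-0.1  0.2  0.2] gap 94.2
 turn units [ 0.0009 -0.0008 -0.0017] shift units in target axes [-0.0303 -0.0198  0.3937]
```

```bash
python3 -m creep '[-0.015,-0.01,0,0,0,0, -0.015,-0.01,0.08,0,0,0, 0,0,0.1,0,0,0, 0,0,0.1,0,0,0, 0,0,0.1,0,0,0]' 94 20| sed -n 2p
python3 - <<'E'
from h import *
rel(628,-291,5,-150.2)
p,d=snap('side','s4')
cv2.imwrite('pics/v5.png',cv2.resize(p[100:270,210:420],None,fx=3,fy=3)[:,:,::-1])
E
```

```text
position: [628.7, -291.0, 63.0]
t 10.3 pos [ 628.7 -291.    63. ] yaw -149.9 tilt 0.02 F [-0.1  0.2  0.2] gap 93.9
 turn units [ 0.0003 -0.      0.0039] shift units in target axes [0.0024 0.0015 0.2321]
```

View pics/v5.png

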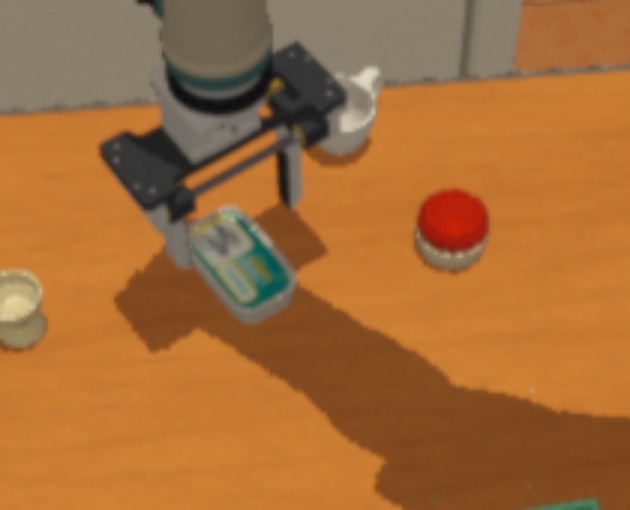

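The fingers straddle the tin's short side, with the mug and timer well clear. Next I go down and grip.

```bash
python3 -m creep '[0,0,0.07,0,0,0, 0,0,0.07,0,0,0, 0,0,0.06,0,0,0, 0,0,0.033,0,0,0, 0,0,0,0,0,0]' | sed -n 2p
python3 -m creep '[0,0,0,0,0,0, 0,0,0,0,0,0, 0,0,0,0,0,0, 0,0,0,0,0,0, 0,0,0,0,0,0]' 40 20
python3 -m creep '[0,0,0,0,0,0, 0,0,0,0,0,0, 0,0,0,0,0,0, 0,0,-0.03,0,0,0, 0,0,-0.03,0,0,0]' 40 20
python3 -c "
from h import *
rel(559,54,150,-150)"
```

```text
position: [627.2, -290.5, 4.3]
time: 11.18
position: [629.0, -291.5, 7.3]
eef_rot: [0.001, -0.258, 0.966, -0.0]
wrist_force: [0.1, -0.8, 0.2]
finger_gap: 0.684
time: 11.6
position: [627.8, -291.0, 21.3]
eef_rot: [-0.001, -0.258, 0.966, 0.001]
wrist_force: [0.5, -0.2, -2.0]
finger_gap: 0.632
t 11.6 pos [ 627.8 -291.    21.3] yaw -150.1 tilt 0.1 F [ 0.5 -0.2 -2. ] gap 59.4
 turn units [ 0.0009 -0.0006 -0.0007] shift units in target axes [-0.4516  1.3328 -0.5149]
```

```bash
python3 -m creep '[0,0,-0.09,0,0,0, 0,0,-0.1,0,0,0, 0,0,-0.1,0,0,0, 0,0,-0.1,0,0,0, 0,0,-0.07,0,0,0]' | sed -n 2p
for i in 1 2; do python3 -m creep '[0,0,0,0,0,-0.066, 0,0,0,0,0,-0.066, 0,0,0,0,0,-0.066, 0,0,0,0,0,-0.066, 0,0,0,0,0,-0.066]' | sed -n 2p; done
python3 -m creep '[0,0,0,0,0,-0.06, 0,0,0,0,0,0, 0,0,0,0,0,0, 0,0,0,0,0,0, 0,0,0,0,0,0]'
python3 -c "
from h import *
rel(559,54,135,-85.1)"
```

```text
position: [629.2, -292.0, 139.5]
position: [628.3, -291.4, 137.1]
position: [628.3, -291.6, 137.0]
time: 13.27
position: [628.4, -291.4, 136.6]
eef_rot: [0.0, 0.735, -0.678, 0.0]
wrist_force: [0.3, 0.2, -0.2]
finger_gap: 0.634
t 13.27 pos [ 628.4 -291.4  136.6] yaw -85.4 tilt 0.02 F [ 0.3  0.2 -0.2] gap 59.6
 turn units [ 0.0001 -0.0002 -0.0028] shift units in target axes [-1.4003  0.1588  0.0065]
```

```bash
for i in 1 2 3; do python3 -m creep '[-0.0933,0.0106,0,0,0,0, -0.0933,0.0106,0,0,0,0, -0.0933,0.0106,0,0,0,0, -0.0933,0.0106,0,0,0,0, -0.0933,0.0106,0,0,0,0]' | sed -n 2p; done
python3 -m creep '[0,0,0,0,0,-0.002, 0,0,0,0,0,0, 0,0,0,0,0,0, 0,0,0,0,0,0, 0,0,0,0,0,0]'
python3 - <<'E'
from h import *
rel(559,54,12,-85.1)
p,d=snap('top','t5'); p2,d2=snap('side','s5')
o=np.hstack([cv2.resize(p[130:310,90:290],(400,360)),cv2.resize(p2[180:390,200:433],(400,360))])
cv2.imwrite('pics/v6.png',o[:,:,::-1])
E
```

```text
position: [605.4, -175.2, 136.6]
position: [582.6, -60.0, 136.7]
position: [559.8, 55.2, 136.7]
time: 14.93
position: [560.2, 52.5, 136.6]
eef_rot: [0.0, 0.736, -0.677, 0.0]
wrist_force: [0.1, 0.3, -0.5]
finger_gap: 0.635
t 14.93 pos [560.2  52.5 136.6] yaw -85.2 tilt 0.05 F [ 0.1  0.3 -0.5] gap 59.7
 turn units [-0.0001 -0.0005 -0.0013] shift units in target axes [-0.0066  0.0044  0.4982]
```

View pics/v6.png

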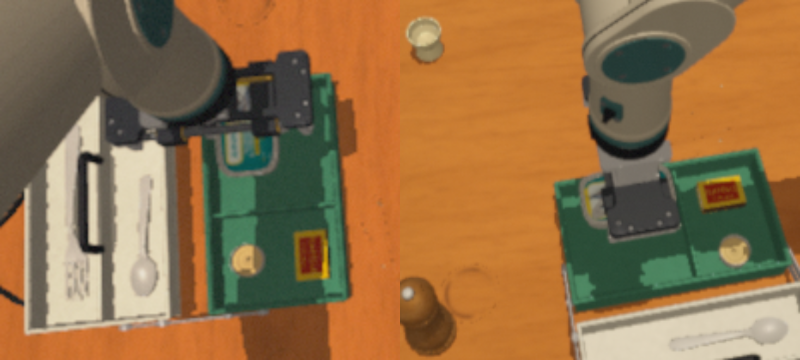

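The tin is held level over the empty bay in both views. I'm lowering it.

```bash
python3 -m creep '[-0.003,0,0.07,0,0,0, -0.003,0,0.09,0,0,0, 0,0,0.1,0,0,0, 0,0,0.1,0,0,0, 0,0,0.07,0,0,0]' | sed -n 2,4p
python3 -m creep '[0,0,0.04,0,0,0, 0,0,0.02,0,0,0, 0,0,0.01,0,0,0, 0,0,0,0,0,0, 0,0,0,0,0,0]'
```

```text
position: [559.1, 54.8, 27.1]
eef_rot: [0.001, 0.736, -0.676, -0.0]
wrist_force: [-0.4, 0.4, -0.2]
time: 15.87
position: [560.7, 55.5, 12.4]
eef_rot: [-0.001, 0.737, -0.676, 0.001]
wrist_force: [0.9, 0.2, -0.2]
finger_gap: 0.632
```

```bash
python3 -m creep '[0,0,0.006,0,0,0, 0,0,0.004,0,0,0, 0,0,0,0,0,0, 0,0,0,0,0,0, 0,0,0,0,0,0]'
python3 -m creep '[0,0,0,0,0,0, 0,0,0,0,0,0, 0,0,0,0,0,0, 0,0,0,0,0,0, 0,0,0,0,0,0]' 86 20
python3 -m creep '[0,0,0,0,0,0, 0,0,-0.05,0,0,0, 0,0,-0.09,0,0,0, 0,0,-0.1,0,0,0, 0,0,-0.1,0,0,0]'
python3 -m creep '[0,0,-0.1,0,0,0, 0,0,-0.1,0,0,0, 0,0,-0.1,0,0,0, 0,0,-0.08,0,0,0, 0,0,0,0,0,0]' 22 5
python3 - <<'E'
from h import *
rel(489.5,232.5,205,-85.1)
for n in('side','top'):
    p,d=snap(n,n+'6'); P=pts(n,d);hsv=cv2.cvtColor(p,cv2.COLOR_RGB2HSV)
    X,Y,Z=np.moveaxis(P,-1,0)
    m=(Z>20)&(Z<36)&(X>505)&(X<615)&(Y>-5)&(Y<115)&((hsv[...,1]<70)|((hsv[...,0]>82)&(hsv[...,2]>90)))
    Q=P[m]; print(n,len(Q)); 
    if len(Q)>20: print(cv2.minAreaRect(Q[:,:2].astype(np.float32)),np.percentile(Q[:,2],[5,50,95]))
    if n=='side': cv2.imwrite('pics/v7.png',cv2.resize(p[180:390,200:433],None,fx=2.5,fy=2.5)[:,:,::-1])
E
```

```text
time: 16.28
position: [561.0, 55.6, 11.0]
eef_rot: [-0.001, 0.737, -0.676, 0.001]
wrist_force: [-1.4, 0.0, 10.1]
finger_gap: 0.635
time: 16.7
position: [559.8, 55.5, 8.9]
eef_rot: [0.0, 0.737, -0.676, -0.0]
wrist_force: [-0.4, 0.0, 0.7]
finger_gap: 0.91
time: 17.12
position: [559.5, 55.4, 95.4]
eef_rot: [0.0, 0.737, -0.676, -0.0]
wrist_force: [0.4, 0.5, -0.1]
finger_gap: 0.915
time: 17.53
position: [562.6, 55.7, 194.0]
eef_rot: [-0.003, 0.737, -0.676, 0.003]
wrist_force: [0.4, -0.6, 0.2]
finger_gap: 0.595
t 17.53 pos [562.6  55.7 194. ] yaw -85.1 tilt 0.49 F [ 0.4 -0.6  0.2] gap 55.9
 turn units [-0.0054  0.0003  0.0001] shift units in target axes [-0.7296  0.231  -0.0438]
side 830
((558.5704345703125, 58.12954330444336), (105.68682098388672, 63.91205978393555), 1.0766854286193848) [23.60008975 26.66457245 29.966746  ]
top 611
((553.8323974609375, 53.81604766845703), (89.49238586425781, 63.21485137939453), 4.074947834014893) [24.26615593 26.85613736 29.79979324]
```

View pics/v7.png

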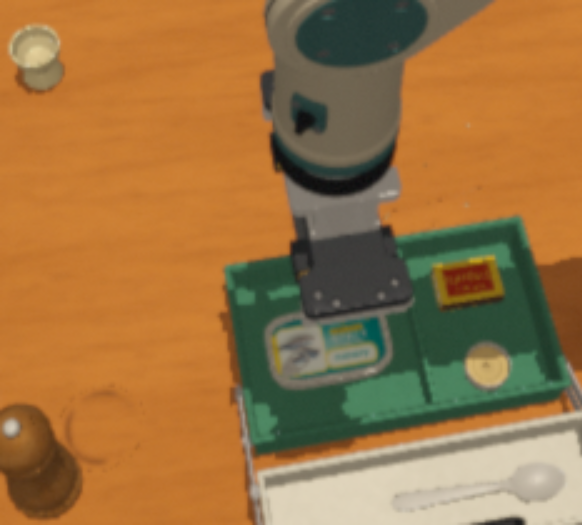

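The tin lies flat in the bay, about 2–4 mm off its middle, and it has been let go. Back to the handle.

```bash
for i in 1 2; do python3 -m creep '[-0.073,0.022,-0.003,0,0,0, -0.073,0.022,-0.003,0,0,0, -0.073,0.022,-0.003,0,0,0, -0.073,0.022,-0.003,0,0,0, -0.073,0.022,-0.003,0,0,0]' 30 5| sed -n 2p; done
python3 -m creep '[0,0,0,0,0,0, 0,0,0,0,0,0, 0,0,0,0,0,0, 0,0,0,0,0,0, 0,0,0,0,0,0]' >/dev/null
python3 -c "
from h import *
rel(489.5,232.5,90,-85.1)"
```

```text
position: [523.0, 144.5, 191.5]
position: [487.9, 233.0, 195.2]
t 18.88 pos [489.8 231.1 196.2] yaw -85.2 tilt 0.05 F [-0.1 -0.2 -0.3] gap 29.9
 turn units [ 0.0002 -0.0005 -0.0011] shift units in target axes [-0.0056  0.0007  0.425 ]
```

```bash
python3 -m creep '[-0.005,0,0.07,0,0,0, 0,0,0.09,0,0,0, 0,0,0.1,0,0,0, 0,0,0.1,0,0,0, 0,0,0.06,0,0,0]' | sed -n 2,4p
python3 -m creep '[0,0,0.005,0,0,0, 0,0,0,0,0,0, 0,0,0,0,0,0, 0,0,0,0,0,0, 0,0,0,0,0,0]' 22 5
python3 -m creep '[0.016,0,-0.025,0,0,0, 0.017,0,-0.024,0,0,0, 0.019,0,-0.0225,0,0,0, 0.02,0,-0.021,0,0,0, 0.022,0,-0.02,0,0,0]'
```

```text
position: [488.5, 232.4, 89.4]
eef_rot: [0.001, 0.736, -0.677, -0.0]
wrist_force: [0.2, 0.2, -0.2]
time: 19.72
position: [490.2, 234.2, 91.5]
eef_rot: [-0.001, 0.737, -0.676, 0.0]
wrist_force: [-0.2, -1.0, -0.2]
finger_gap: 0.233
time: 20.13
position: [491.2, 213.7, 119.9]
eef_rot: [-0.002, 0.737, -0.675, -0.001]
wrist_force: [-2.6, 7.8, 1.5]
finger_gap: 0.233
```

```bash
python3 -m creep '[0.023,0,-0.018,0,0,0, 0.024,0,-0.0165,0,0,0, 0.025,0,-0.015,0,0,0, 0.026,0,-0.0135,0,0,0, 0.027,0,-0.0115,0,0,0]' | sed -n 2,4p
python3 -m creep '[0.028,0,-0.01,0,0,0, 0.028,0,-0.008,0,0,0, 0.029,0,-0.006,0,0,0, 0.029,0,-0.004,0,0,0, 0.029,0,-0.002,0,0,0]' | sed -n 2,4p
python3 -m creep '[0.029,0,0,0,0,0, 0.029,0,0.002,0,0,0, 0.029,0,0.0035,0,0,0, 0.029,0,0.0055,0,0,0, 0.028,0,0.0075,0,0,0]' | sed -n 2,4p
python3 -m creep '[0.028,0,0.0095,0,0,0, 0.027,0,0.011,0,0,0, 0.026,0,0.013,0,0,0, 0.025,0,0.0145,0,0,0, 0.024,0,0.0165,0,0,0]' | sed -n 2,4p
```

```text
position: [494.7, 184.1, 139.6]
eef_rot: [-0.004, 0.738, -0.675, -0.001]
wrist_force: [-1.5, 9.9, 7.5]
position: [497.7, 143.4, 145.5]
eef_rot: [-0.001, 0.737, -0.676, 0.0]
wrist_force: [1.2, 2.7, 2.2]
position: [499.8, 106.4, 139.4]
eef_rot: [0.001, 0.737, -0.676, -0.0]
wrist_force: [0.1, 1.8, 0.5]
position: [502.8, 74.5, 123.2]
eef_rot: [0.0, 0.737, -0.676, 0.0]
wrist_force: [1.4, 0.3, 0.2]
```

```bash
python3 -m creep '[0.023,0,0.018,0,0,0, 0.022,0,0.0195,0,0,0, 0.0205,0,0.021,0,0,0, 0.019,0,0.022,0,0,0, 0.0175,0,0.0235,0,0,0]' | sed -n 2,4p
python3 -m creep '[0,0,0,0,0,0, 0,0,0,0,0,0, 0,0,0,0,0,0, 0,0,0,0,0,0, 0,0,0,0,0,0]'
python3 -c "
from h import *
rel(505,49.5,97,-85.1)"
```

```text
position: [505.1, 49.6, 97.1]
eef_rot: [0.0, 0.737, -0.676, -0.0]
wrist_force: [0.4, -0.1, 0.1]
time: 22.63
position: [505.3, 50.5, 98.0]
eef_rot: [-0.0, 0.737, -0.676, 0.0]
wrist_force: [0.6, 0.1, 0.2]
finger_gap: 0.232
t 22.63 pos [505.3  50.5  98. ] yaw -85.0 tilt 0.04 F [0.6 0.1 0.2] gap 21.8
 turn units [-0.0004  0.0001  0.0007] shift units in target axes [0.0039 0.0017 0.004 ]
```

Next I wait for the tray to settle, rise clear, move aside and check.

```bash
for i in 1 2 3; do python3 -m creep '[0,0,0,0,0,0, 0,0,0,0,0,0, 0,0,0,0,0,0, 0,0,0,0,0,0, 0,0,0,0,0,0]' >/dev/null; done
python3 -m creep '[0,0,-0.03,0,0,0, 0,0,-0.06,0,0,0, 0,0,-0.1,0,0,0, 0,0,-0.1,0,0,0, 0,0,-0.1,0,0,0]' | sed -n 2p
for i in 1 2; do python3 -m creep '[0.1,0,0,0,0,0, 0.1,0,0,0,0,0, 0.1,0,0,0,0,0, 0.1,0,0,0,0,0, 0.1,0,0,0,0,0]' | sed -n 2p; done
python3 - <<'E'
from h import *
rel(505,50,200)
for n in('top','side'):
    p,d=snap(n,n+'9'); P=pts(n,d);hsv=cv2.cvtColor(p,cv2.COLOR_RGB2HSV); X,Y,Z=np.moveaxis(P,-1,0)
    c=(X>300)&(X<660)&(Y>-80)&(Y<240)
    for nm,m in(('rim',c&(hsv[...,1]<60)&(Z>70)&(Z<100)),('handle',c&(hsv[...,2]<70)&(Z>95)&(Z<135))):
        Q=P[m]; print(n,nm,len(Q),cv2.minAreaRect(Q[:,:2].astype(np.float32)),np.median(Q[:,2]).round(1))
    if n=='top': cv2.imwrite('pics/v8.png',cv2.resize(p[90:330,130:480],None,fx=2,fy=2)[:,:,::-1])
E
```

```text
position: [504.8, 50.0, 196.7]
position: [515.8, -75.6, 196.0]
position: [526.4, -200.3, 195.9]
t 25.13 pos [ 526.4 -200.3  195.9] yaw -85.1 tilt 0.02 F [ 0.  -0.5 -0.9] gap 22.1
 turn units [0. 0. 0.] shift units in target axes [-1.0048e+00 -4.0000e-04 -1.6600e-02]
top rim 1110 ((508.7237243652344, 48.812191009521484), (269.0805969238281, 154.3162384033203), 4.666003227233887) 82.7
top handle 193 ((505.5550231933594, 48.385986328125), (105.5320053100586, 9.873422622680664), 5.224802017211914) 118.7
side rim 2001 ((504.62139892578125, 51.9022216796875), (275.5850830078125, 156.30699157714844), 4.735412120819092) 83.1
side handle 189 ((504.8507080078125, 52.76411437988281), (104.02154541015625, 9.321026802062988), 4.623992919921875) 118.6
```

View pics/v8.png

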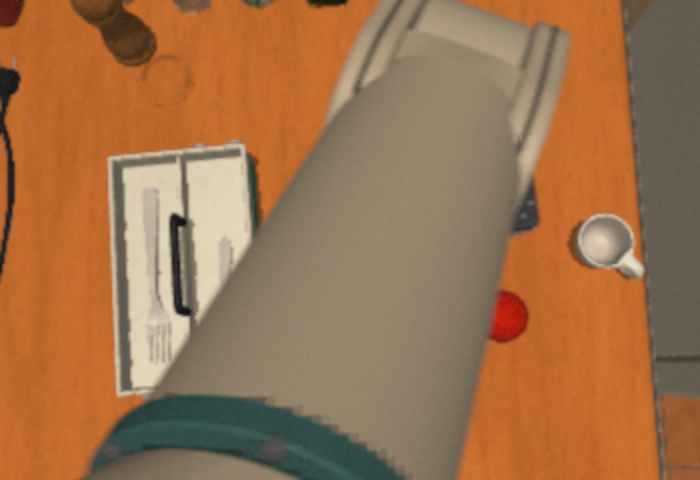

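```bash
python3 -c "
from bench import arm
s=arm.read_state(); print(s['time'],s['qvel'].round(3)); print(arm.sign_off())"
```

```text
25.2333 [-0.051 -0.014 -0.051  0.038 -0.027  0.005 -0.036]
the job is handed in; nothing more can be done
None
```

The tin is in the bottom of the caddy and the tray is closed over it. I handed the job in at 25.2 s of the 72 s allowed, and no verdict was reported.

I opened the tray with loosely closed fingers around its handle, following the swing arc, and it came to rest 184 mm out (185 mm expected). I then laid the tin in the empty bay, let go, and swung the tray back the same way.

- **Tin:** after release it lay flat about 2–4 mm from the bay's middle in the side view. The top view gave a similar position, with the tin partly hidden by the gripper. I did not see it again once the tray was down.
- **Tray:** the handle is within about 1 mm of its starting position in both cameras. The rim read about 2 mm lower than the 85 mm measured at the start, which I put down to a looser colour mask and the arm hiding part of it.
- **Cutlery:** the fork is clearly in the tray. Only the end of the teaspoon showed past the arm in the last picture; it was fully visible in the tray while that was open.
- **Mug and timer:** neither was touched. Both look unmoved in the last picture, but I did not measure them again.
- **Arm:** the gripper was clear of everything. The joints were still settling slightly, at up to 0.05 rad/s, when I handed in.

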